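# Weigh a prototype part on the beam scale

## Task

A machined prototype is hanging in the pan of the beam scale and the pointer stands too high. Slide the large poise along the notched bar until the pointer at the beam's tip comes to rest inside the dark centre band of the gauge plate, then let go. Leave the small poise on the thin bar parked at its zero stop.

Things in the scene. Friction and masses are not known exactly. Their poses are not given: they have to be found in the camera images.
- poise_knob (a point): Large poise: steel block 44 x 36 x 50 mm astride the notched bar, with a 28 mm ball on a 12 mm stem to grip. Point: ball centre, 50 mm above the bar's centre line and 32 mm above the block's top. It slides 160 mm along the bar, about 2 N, and stays where left (notches are marks only). 10 mm further from the pan lowers the resting pointer about 5.7 mm.
- fine_poise (a joint): Travel (m) of the small poise, a 20 x 18 x 28 mm steel block with a 10 mm stud, on the thin bar 58 mm beside the notched bar on the side away from the robot. 0 = parked at its zero stop at the pan end, where it starts; it grows towards the pointer, slides easily, and is to be left at 0. Its top is 28 mm lower than the large poise's ball centre, beam level.
- pointer_tip (a point): Tip of the slim brass pointer (5 mm tall) at the free end of the beam, 362 mm from the pivot, on the bar's centre line. The beam tilts freely about a level pivot 170 mm above the desk, sprung and damped: let go, it settles in about 1 s. At the start the pointer rests 20 to 80 mm too high.
- gauge_mark (a point): Fixed mark: where the pointer tip is when the beam is level, in front of the middle of the 16 mm dark band on the upright white gauge plate (56 mm wide, top 263 mm above the desk). Origin 170 mm above the desk. Its y axis runs level along the beam from pan to pointer, x across the beam away from the robot, z up. The large poise stops 100 mm short of it in y.

How it is judged:
At the end, for the whole second after the job is handed in: The pointer's tip rests within 8 mm above or below the gauge mark, i.e. inside the 16 mm dark band, and the small poise is within 15 mm of its zero stop (z of pointer_tip in the frame of gauge_mark between -0.008 and 0.008 m and value of joint fine_poise below 0.015 m); the robot touches nothing.
It fails at once if the small poise is pushed 15 mm or more from its zero stop (value of joint fine_poise above 0.015 m).
It also fails if it takes over 48 s, if anything falls off the work surface, if the arm or the gripper's body presses on something with over 40 N, if the wrist force passes 120 N, or if a joint passes its speed limit or range.

## Robot

A 6-joint arm with a two-finger parallel gripper is mounted at the origin on the work surface. World frame = base frame: x ahead of the robot, y to its left, z up, the work surface at z = 0. Lengths are in m, angles in rad, forces in N, time in s.
With the tool pointing down it reaches from about 0.325 to 0.85 m from the base axis. Payload 4.4 kg.
Tool frame: the origin (TCP) lies on the centre line of the jaws, within the pads' length; the fingertips stand ctrl.nose_length ahead of it and the grasp point (between the pads) lies 2 mm behind it (ctrl.nose_length is the distance from the TCP to the fingertips, in m); z points along the fingers, y is the direction in which the jaws open and shut (so a half turn about z gives the same grasp; the last joint's range is limited). The gripper opens to 94 mm and grips with 3 to 60 N. Pads are 16 mm wide; open, the fingers measure 119 mm over their backs; the gripper's body (75 mm by 177 mm) begins 78 mm behind the grasp point.
Start: joints at [1.183, 0.207, 1.542, -0, 1.393, -0.15], TCP at [0.135, 0.559, 0.222] pointing down, gripper open.
Joint ranges: [-2.73, 2.73], [-0.86, 2.22], [0.23, 2.46], [-1.11, 4.25], [0.08, 2.63], [-2.82, 2.82]. Speed limits (rad/s): [2.79, 2.79, 3.14, 3.14, 3.14, 3.14].

## Interface

Orientations are given as a unit quaternion [x, y, z, w].
In Python, from bench import ctrl, cams, order, spotter gives the robot as it stands.
- The arm moves only by the tool send_rows, never from a script. Its argument "series" is a list of rows, each a list of 7 numbers: the shift along the tool's x, y, z normalised to -1 to 1, where 1 is 150 mm, then the turn, a rotation vector about the tool's x, y, z normalised to -1 to 1, where 1 is pi rad, then the closure, from 0 (fully open) to 1 (shut). In form: [[tx, ty, tz, ax, ay, az, gripper], ...]. A call has exactly 8 rows; each row is the pose to reach, as a shift and turn from the pose commanded when the call began, along the tool's axes at that moment, turning the shorter way round; what a row does not reach only later rows make up. A row lasts 1/10 s, in which the tool goes at most 50 mm and 8.59 degrees, less where a joint would pass 70% of its speed; a pose out of reach is approached as far as the arm can. A call with a number of a shift or a turn outside -1 to 1 is refused whole. A call with a gripper value outside its range is refused whole. The fingers move at their own pace and stop on an object; "grip_force" is the grip in N (left out, the last holds). Time passes only in rows, so rows that repeat a pose let the fingers close, or fill a call up. It gives the time, the measured TCP pose, the force and the opening at its end, in the units of the state.
- ctrl.get_state(): the state, without advancing time (a new reading comes with each control period).
- cams.get_image(name): name is "side" or "top"; returns the picture (400x640x3 uint8, red, green, blue); there is no depth.
- cams.camera_params(name): a dict with "fovy" (degrees; the focal length in pixels is half the picture's height over the tangent of half this angle, whatever the lens; pixels are square), "cx", "cy" (the principal point, pixels), "world_to_cam" (4x4, takes a point from world to camera coordinates). Camera axes: x right, y down, z forward; pixel columns grow to the right and rows downward; lengths in m; the calibration is good to about 2 mm. A picture is of the moment at which its call begins. camera_params takes no time and is no camera call.
- order.sign_off(): hands the job in, once; it reports no verdict.
Trained networks look in the newest picture that a camera, given by its name, has taken for a name from the list of things; names that differ only in an ending like _2 or _b are one class to them, and where a whole thing is asked for, a point or a joint stands for the part that bears it (a point fixed in the world has none). Each returns a list of dicts, best first, with "confidence" (0 to 1); they miss things now and then, are a little off and sometimes report something else, mostly with a low value. They report only what shows in the picture. A call takes as long as a camera call.
- spotter.boxes_of(label, camera): "extent" ([centre column, centre row, width, height] as shares, 0 to 1, of the picture: columns of its width, rows of its height, round what is visible of it).
- spotter.place_of(label, camera): "centre" ([row, column] as shares, 0 to 1, of the picture: columns of its width, rows of its height: a listed point, or the origin of a listed thing).
The state is a dict: "time": time; "qpos": joint angles; "qd": joint speeds; "effort": joint torques, N m; "tool_pos": TCP position; "orientation": TCP orientation; "contact_force": force on the tool from outside, world axes, zero at the start; "moment": the same for the moment, N m; "width": finger opening in m.
Only numpy, scipy, OpenCV 4.12 (cv2) and the standard library are available. Lean on these libraries where they do the work, as an engineer would, in place of code of your own. Each camera call takes 0.05 s, during which the arm holds its last target. There are 200 camera calls.

## Working session

There is one attempt and no reset: what is moved stays moved. The work goes in short steps, Python scripts to look and compute and a tool call to move; the robot and the scene stay as the last step left them, time stands still between calls to the robot, and variables do not carry over. Pictures are saved under pics/ and viewed, about 8 in all and at most 12, crops included, and the job is handed in when it is done.

Besides the shell and the picture viewer there is one more tool, called by a JSON object that holds its "fn" and its "kwargs". send_rows: Moves the arm, as the interface text tells. Scaled input: -1 to 1 covers 150 mm each way for a shift and pi rad each way for a turn. Its arguments: {"type":"object","properties":{"series":{"type":"array","items":{"type":"array","items":{"type":"number","minimum":-1,"maximum":1}}},"grip_force":{"type":"number"}},"required":["series"]}

```bash
mkdir -p pics && cat > h.py <<'E'
import numpy as np, cv2
from scipy.optimize import least_squares
from scipy.spatial.transform import Rotation as R
from bench import ctrl, cams, order, spotter
P={n:cams.camera_params(n) for n in("side","top")}
def proj(n,X):
    p=P[n];c=np.array(p["world_to_cam"])@np.r_[X,1];f=200/np.tan(np.radians(p["fovy"])/2)
    return np.array([p["cx"]+f*c[0]/c[2],p["cy"]+f*c[1]/c[2]])
def tri(obs,x0=(.5,.3,.2)):
    r=least_squares(lambda X:np.concatenate([proj(n,X)-uv for n,uv in obs.items()]),x0)
    return r.x,np.abs(r.fun).max()
def find(l,n):
    d=spotter.place_of(l,n)
    return [(round(e["confidence"],2),round(e["centre"][1]*640,1),round(e["centre"][0]*400,1)) for e in d[:3]]
E
python3 - <<'E'
from h import *
for n in P:
    im=cams.get_image(n);cv2.imwrite(f"pics/{n}0.png",im[:,:,::-1])
L={}
for l in("poise_knob","fine_poise","pointer_tip","gauge_mark"):
    o={}
    for n in P:
        d=find(l,n);print(l,n,d)
        if d:o[n]=np.array(d[0][1:])
    if len(o)==2:print(tri(o))
s=ctrl.get_state();print(s["tool_pos"],s["orientation"],s["time"],s["width"],ctrl.nose_length)
print({n:np.linalg.inv(np.array(P[n]["world_to_cam"]))[:3,3] for n in P})
E
```

```text
poise_knob side [(0.87, 324.0, 186.8)]
poise_knob top [(0.65, 362.9, 193.7)]
(array([0.59505718, 0.05638259, 0.23940519]), np.float64(0.7021591263891764))Traceback (most recent call last):
  File "<stdin>", line 8, in <module>
  File "h.py", line 13, in find
    d=spotter.place_of(l,n)
ValueError: it knows: gauge_mark, pointer_tip, poise_knob
```

```bash
python3 -c "
import cv2,numpy as np
cv2.imwrite('pics/both0.png',cv2.resize(np.vstack([cv2.imread('pics/side0.png'),cv2.imread('pics/top0.png')]),(480,600)))"
```

```text
(no output)
```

View pics/side0.png

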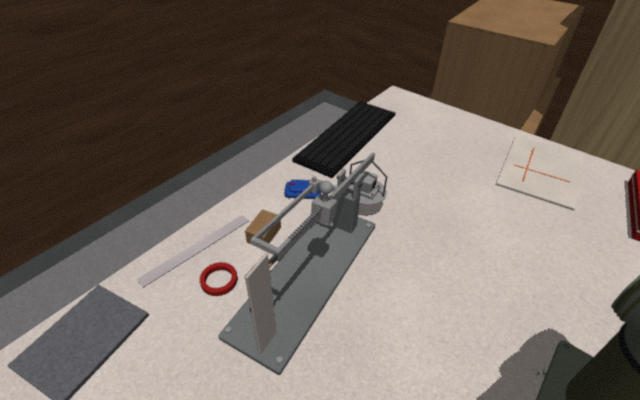

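View pics/top0.png

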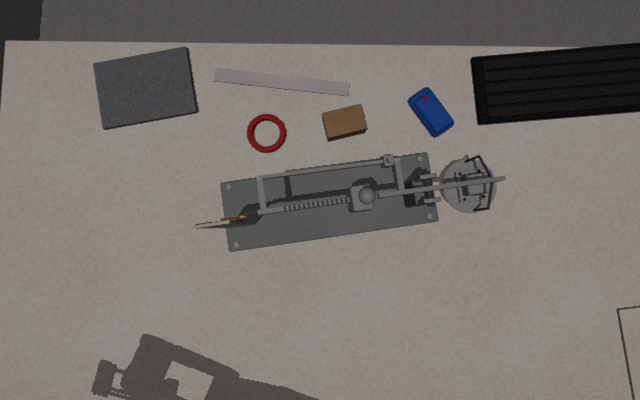

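The side view shows the knob at about (324,187), with the pointer hidden behind the gauge plate. The top view shows the knob at (365,195), the small poise parked at (388,160), the pointer near (238,217) and the plate at (215,224).

```bash
python3 - <<'E'
from h import *
for l in("pointer_tip","gauge_mark"):
    o={}
    for n in P:
        d=find(l,n);print(l,n,d)
        if d:o[n]=np.array(d[0][1:])
    if len(o)==2:print(tri(o))
for n in P: print(n,spotter.boxes_of("fine_poise",n)[:2])
s=ctrl.get_state();print(s["tool_pos"],s["orientation"],s["time"],s["width"],ctrl.nose_length)
print({n:np.linalg.inv(np.array(P[n]["world_to_cam"]))[:3,3] for n in P})
# rays at fixed z for top pixels
def atz(n,uv,z):
    return least_squares(lambda X:proj(n,[X[0],X[1],z])-uv,[.5,.3]).x
for uv,z in(((362.9,193.7),.24),((388,160),.21),((238,217),.2),((238,217),.23),((415,188),.17),((246,216),.2),((215,224),.263)): print(uv,z,atz("top",uv,z))
E
```

```text
pointer_tip side []
pointer_tip top [(0.64, 217.1, 217.0)]
gauge_mark side [(0.65, 259.9, 295.5)]
gauge_mark top [(0.73, 224.3, 219.8), (0.5, 222.1, 218.1)]
(array([0.54801904, 0.29217116, 0.17432307]), np.float64(1.5770508128484266))
side []
top [{'extent': [0.6061, 0.3989, 0.0209, 0.0343], 'confidence': 0.69}]
[0.13545094 0.55879777 0.22241843] [ 1.18605977e-01  9.92941399e-01 -2.24201458e-05 -7.99174629e-06] 0.5 0.09364538489735971 0.017
{'side': array([0.22094867, 0.54263672, 0.76846255]), 'top': array([0.54128124, 0.11582046, 0.91760065])}
(362.9, 193.7) 0.24 [0.59572766 0.05696926]
(388, 160) 0.21 [0.65573948 0.01302683]
(238, 217) 0.2 [0.55514757 0.2646797 ]
(238, 217) 0.23 [0.55456788 0.2584565 ]
(415, 188) 0.17 [ 0.61321749 -0.04072014]
(246, 216) 0.2 [0.55712141 0.25110632]
(215, 224) 0.263 [0.54237288 0.28698868]
```

{"fn": "send_rows", "kwargs": {"series": [[-0.1, -0.07, -0.2, 0, 0, 0, 0], [-0.25, -0.17, -0.4, 0, 0, 0, 0], [-0.4, -0.27, -0.6, 0, 0, 0, 0], [-0.55, -0.37, -0.8, 0, 0, 0, 0], [-0.7, -0.47, -0.85, 0, 0, 0, 0], [-0.85, -0.57, -0.85, 0, 0, 0, 0.2], [-0.94, -0.63, -0.85, 0, 0, 0, 0.4], [-0.94, -0.63, -0.85, 0, 0, 0, 0.5]]}}

```text
time: 1.3
tool_pos: [0.2514, 0.4327, 0.3503]
orientation: [0.12, 0.993, 0.0, 0.0]
contact_force: [0.4, 0.0, 0.3]
width: 0.0735
```

{"fn": "send_rows", "kwargs": {"series": [[-0.15, -0.1, 0, 0, 0, 0, 0.5], [-0.3, -0.2, 0, 0, 0, 0, 0.5], [-0.45, -0.3, 0, 0, 0, 0, 0.5], [-0.6, -0.4, 0, 0, 0, 0, 0.5], [-0.75, -0.5, 0, 0, 0, 0, 0.5], [-0.9, -0.6, 0, 0, 0, 0, 0.5], [-0.94, -0.63, 0, 0, 0, 0, 0.5], [-0.94, -0.63, 0, 0, 0, 0, 0.5]]}}

```text
time: 2.1
tool_pos: [0.365, 0.3089, 0.3498]
orientation: [0.119, 0.993, 0.0, -0.0]
contact_force: [-0.1, 0.3, -0.7]
width: 0.0472
```

{"fn": "send_rows", "kwargs": {"series": [[-0.15, -0.1, 0, 0, 0, 0, 0.5], [-0.3, -0.2, 0, 0, 0, 0, 0.5], [-0.45, -0.3, 0, 0, 0, 0, 0.5], [-0.6, -0.4, 0, 0, 0, 0, 0.5], [-0.75, -0.5, 0, 0, 0, 0, 0.5], [-0.9, -0.6, 0, 0, 0, 0, 0.5], [-0.94, -0.63, 0, 0, 0, 0, 0.5], [-0.94, -0.63, 0, 0, 0, 0, 0.5]]}}

```text
time: 2.9
tool_pos: [0.4796, 0.1844, 0.3497]
orientation: [0.119, 0.993, 0.0, -0.001]
contact_force: [-0.3, 0.9, -0.0]
width: 0.0471
```

{"fn": "send_rows", "kwargs": {"series": [[-0.15, -0.1, 0, 0, 0, -0.03, 0.5], [-0.3, -0.2, 0, 0, 0, -0.06, 0.5], [-0.45, -0.3, 0, 0, 0, -0.09, 0.5], [-0.6, -0.4, 0, 0, 0, -0.12, 0.5], [-0.75, -0.5, 0, 0, 0, -0.13, 0.5], [-0.9, -0.6, 0, 0, 0, -0.13, 0.5], [-0.94, -0.63, 0, 0, 0, -0.13, 0.5], [-0.94, -0.63, 0, 0, 0, -0.13, 0.5]]}}

```text
time: 3.7
tool_pos: [0.5942, 0.0596, 0.3496]
orientation: [-0.085, 0.996, 0.0, -0.001]
contact_force: [0.8, -0.3, 0.2]
width: 0.0469
```

```bash
python3 - <<'E'
from h import *
im=cams.get_image("side");cv2.imwrite("pics/side1.png",cv2.resize(im[100:360,180:500,::-1],(800,650))[:600])
d=find("poise_knob","side");print(d)
t=cams.get_image("top");print(find("poise_knob","top"))
s=ctrl.get_state();r=R.from_quat(s["orientation"])
print(s["tool_pos"],r.as_matrix().round(3),s["time"],s["width"],s["contact_force"])
k=np.array([.595,.0565,.2394])
print("tool delta/0.15:",r.inv().apply(k-s["tool_pos"])/.15)
def atz(n,uv,z): return least_squares(lambda X:proj(n,[X[0],X[1],z])-uv,[.5,.3]).x
a,b=atz("top",(229,187),.01),atz("top",(420,159),.01);print("plate dir",(a-b)/np.linalg.norm(a-b))
a,b=atz("top",(236,245),.01),atz("top",(430,216),.01);print("plate dir",(a-b)/np.linalg.norm(a-b))
E
```

```text
[(0.86, 325.8, 187.6)]
[]
[0.59376262 0.0601423  0.35027891] [[-0.985 -0.172  0.   ]
 [-0.172  0.985  0.001]
 [-0.     0.001 -1.   ]] 3.9 0.047229842659293184 [ 0.24103058 -0.2951183   0.13702166]
tool delta/0.15: [-0.00387327 -0.0257184   0.73918   ]
plate dir [-0.16426741  0.98641584]
plate dir [-0.16811748  0.98576697]
```

View pics/side1.png

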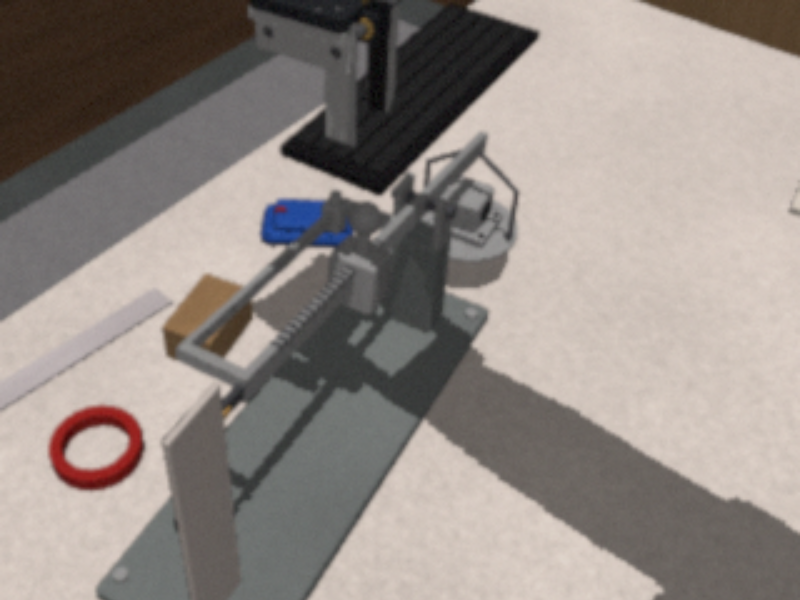

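The gripper is straight above the knob, the jaws open along the beam, and the small poise is clear. Next I descend, then narrow the jaws loosely around the ball.

{"fn": "send_rows", "kwargs": {"series": [[0, -0.02, 0.1, 0, 0, 0, 0.5], [0, -0.02, 0.2, 0, 0, 0, 0.5], [0, -0.02, 0.3, 0, 0, 0, 0.5], [0, -0.02, 0.4, 0, 0, 0, 0.5], [0, -0.02, 0.5, 0, 0, 0, 0.5], [0, -0.02, 0.6, 0, 0, 0, 0.5], [0, -0.02, 0.67, 0, 0, 0, 0.5], [0, -0.02, 0.72, 0, 0, 0, 0.5]], "grip_force": 4}}

```text
time: 4.7
tool_pos: [0.5947, 0.0556, 0.2404]
orientation: [-0.085, 0.996, 0.0, -0.001]
contact_force: [-0.3, -0.6, -0.9]
width: 0.0468
```

```bash
python3 - <<'E'
from h import *
im=cams.get_image("side");cv2.imwrite("pics/side2.png",cv2.resize(im[120:320,200:420,::-1],(660,600)))
s=ctrl.get_state();print(s["tool_pos"],s["contact_force"],s["width"])
E
```

```text
[0.59415459 0.05565888 0.23948011] [-1.25621998  0.31523861 -1.07915202] 0.04691618488900936
```

View pics/side2.png

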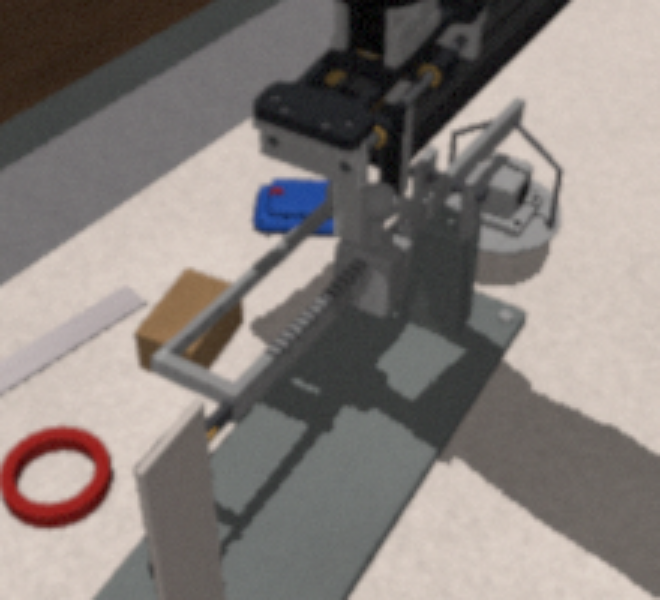

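The fingers straddle the ball, front and back. I narrow the jaws to about 33 mm and push about 80 mm outwards, sinking with the beam.

{"fn": "send_rows", "kwargs": {"series": [[0, 0, 0, 0, 0, 0, 0.65], [0, 0, 0, 0, 0, 0, 0.65], [0, 0, 0, 0, 0, 0, 0.65], [0, 0.04, 0.0, 0, 0, 0, 0.65], [0, 0.08, 0.01, 0, 0, 0, 0.65], [0, 0.12, 0.015, 0, 0, 0, 0.65], [0, 0.16, 0.02, 0, 0, 0, 0.65], [0, 0.2, 0.025, 0, 0, 0, 0.65]]}}

```text
time: 5.55
tool_pos: [0.5902, 0.086, 0.2384]
orientation: [-0.085, 0.996, -0.0, 0.001]
contact_force: [1.7, -2.6, -0.4]
width: 0.0327
```

{"fn": "send_rows", "kwargs": {"series": [[0, 0.05, 0.01, 0, 0, 0, 0.65], [0, 0.1, 0.02, 0, 0, 0, 0.65], [0, 0.15, 0.03, 0, 0, 0, 0.65], [0, 0.2, 0.03, 0, 0, 0, 0.65], [0, 0.25, 0.04, 0, 0, 0, 0.65], [0, 0.3, 0.05, 0, 0, 0, 0.65], [0, 0.33, 0.05, 0, 0, 0, 0.65], [0, 0.33, 0.05, 0, 0, 0, 0.65]]}}

```text
time: 6.35
tool_pos: [0.5809, 0.1352, 0.2305]
orientation: [-0.086, 0.996, 0.001, -0.001]
contact_force: [-0.9, -1.1, 0.8]
width: 0.0331
```

```bash
python3 - <<'E'
from h import *
im=cams.get_image("side");cv2.imwrite("pics/side3.png",cv2.resize(im[120:320,200:420,::-1],(660,600)))
t=cams.get_image("top");print(find("poise_knob","side"),find("poise_knob","top"))
s=ctrl.get_state();print(s["tool_pos"],s["contact_force"],s["width"])
E
```

```text
[(0.76, 305.9, 217.2)] []
[0.58127122 0.13420691 0.23064297] [0.17967472 0.02993849 0.31857514] 0.033009226401931956
```

View pics/side3.png

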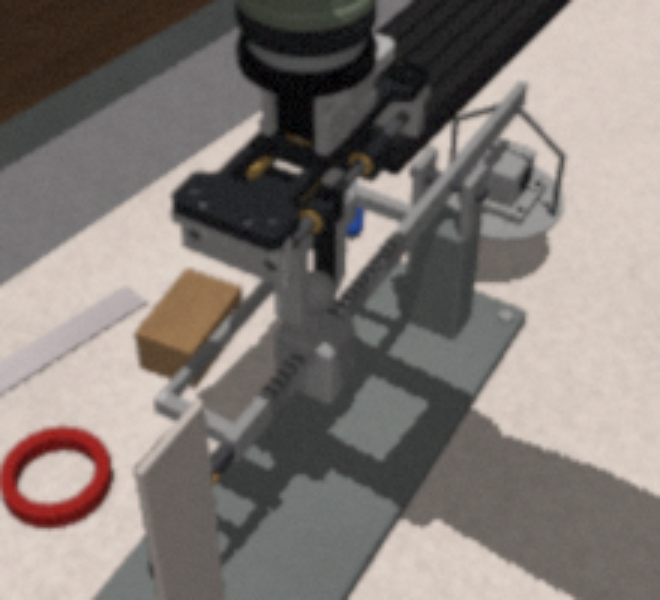

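The poise has travelled with the jaws. The ball is at about (306,217) in the full side picture, and the beam is visibly lower.

```bash
cat >> h.py <<'E'
D=np.array([-.167,.986]);G=np.array([.548,.292])
def knob(uv,k0=np.array([.595,.0565])):
    q=least_squares(lambda a:proj("side",[*(k0+a[0]*D),a[1]])-uv,[.05,.23]).x
    xy=k0+q[0]*D; s=(xy-G)@D+.362   # horizontal distance from pivot
    # s=L cos-.05 sin ; z-.17=L sin+.05cos
    th=np.arctan2(q[1]-.17,s)-np.arcsin(.05/np.hypot(s,q[1]-.17))
    return xy,q[1],s,np.degrees(th),362*np.sin(th)
E
python3 - <<'E'
from h import *
print(knob((324,186.8)));print(knob((325.8,187.6)));print(knob((305.9,217.2)))
E
```

```text
(array([0.59551422, 0.05346395]), np.float64(0.23714359110036434), np.float64(0.11886857648997268), np.float64(7.976028297716546), np.float64(50.23067667832498))
(array([0.596847  , 0.04559496]), np.float64(0.2290447199063229), np.float64(0.1108871847785417), np.float64(4.580859519573547), np.float64(28.91146720958286))
(array([0.58358023, 0.12392449]), np.float64(0.2122907187475131), np.float64(0.19033564474584938), np.float64(-2.331871731799727), np.float64(-14.72891294553978))
```

Knob detection from the side view alone is too sensitive, so I push another 12 mm, release, back off and triangulate with both cameras.

{"fn": "send_rows", "kwargs": {"series": [[0, 0.03, 0.01, 0, 0, 0, 0.65], [0, 0.06, 0.02, 0, 0, 0, 0.65], [0, 0.08, 0.03, 0, 0, 0, 0.65], [0, 0.08, 0.03, 0, 0, 0, 0.65], [0, 0.065, 0.03, 0, 0, 0, 0.5], [0, 0.065, 0.03, 0, 0, 0, 0.5], [0, 0.065, 0.03, 0, 0, 0, 0.5], [0, 0.065, 0.03, 0, 0, 0, 0.5]]}}

```text
time: 7.35
tool_pos: [0.5799, 0.1437, 0.2263]
orientation: [-0.085, 0.996, 0.0, 0.0]
contact_force: [-0.9, 0.3, -0.8]
width: 0.0467
```

{"fn": "send_rows", "kwargs": {"series": [[0, 0, -0.1, 0, 0, 0, 0.5], [0, 0, -0.3, 0, 0, 0, 0.5], [0, 0, -0.5, 0, 0, 0, 0.5], [0.15, 0, -0.6, 0, 0, 0, 0.5], [0.4, 0, -0.6, 0, 0, 0, 0.5], [0.65, 0, -0.6, 0, 0, 0, 0.5], [0.9, 0, -0.6, 0, 0, 0, 0.5], [1, 0, -0.6, 0, 0, 0, 0.5]]}}

```text
time: 8.15
tool_pos: [0.4298, 0.118, 0.3177]
orientation: [-0.085, 0.996, 0.0, 0.001]
contact_force: [0.6, 0.5, 0.1]
width: 0.0468
```

{"fn": "send_rows", "kwargs": {"series": [[0.1, 0, 0, 0, 0, 0, 0.5], [0.2, 0, 0, 0, 0, 0, 0.5], [0.3, 0, 0, 0, 0, 0, 0.5], [0.4, 0, 0, 0, 0, 0, 0.5], [0.5, 0, 0, 0, 0, 0, 0.5], [0.5, 0, 0, 0, 0, 0, 0.5], [0.5, 0, 0, 0, 0, 0, 0.5], [0.5, 0, 0, 0, 0, 0, 0.5]]}}

```text
time: 8.95
tool_pos: [0.3589, 0.1055, 0.3168]
orientation: [-0.085, 0.996, 0.0, 0.001]
contact_force: [-0.6, -0.7, 0.2]
width: 0.0467
```

```bash
python3 - <<'E'
from h import *
im=cams.get_image("side");cv2.imwrite("pics/s4.png",im[:,:,::-1]);t=cams.get_image("top");cv2.imwrite("pics/t4.png",t[:,:,::-1])
a=cv2.resize(im[180:380,210:350,::-1],(560,800),interpolation=cv2.INTER_CUBIC)
cv2.imwrite("pics/side4.png",cv2.resize(im[170:280,220:360,::-1],(763,600),interpolation=cv2.INTER_CUBIC))
cv2.imwrite("pics/top4.png",cv2.resize(t[140:260,180:340,::-1],(800,600),interpolation=cv2.INTER_CUBIC))
o={}
for n in P:
    d=find("poise_knob",n);print(n,d);o[n]=np.array(d[0][1:]) if d else None
x,r=tri(o);print(x,r)
for l in("pointer_tip","gauge_mark"):print(l,[find(l,n) for n in P])
s=ctrl.get_state();print(s["tool_pos"],s["time"])
E
```

```text
side [(0.91, 301.7, 221.7)]
top [(0.75, 309.0, 202.7)]
[0.57985712 0.14310704 0.21751547] 0.878961797082809
pointer_tip [[], [(0.95, 224.0, 222.2)]]
gauge_mark [[(0.98, 254.2, 292.9)], [(0.93, 225.6, 220.0)]]
[0.35828687 0.10541559 0.3160933 ] 9.35
```

View pics/side4.png

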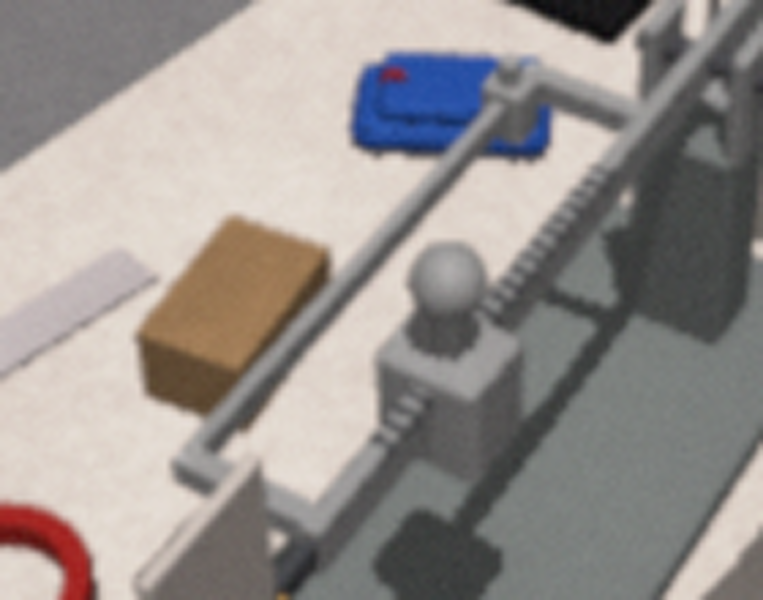

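View pics/top4.png

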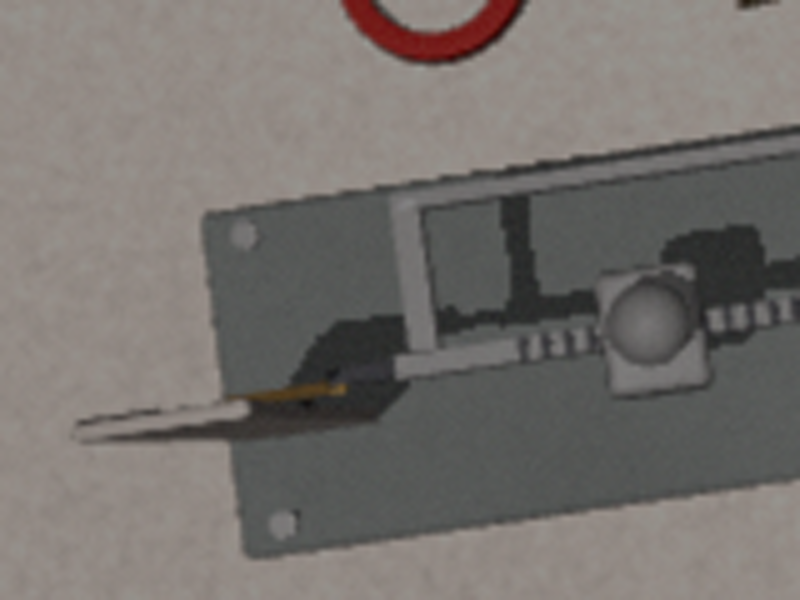

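Side view: the ball is at about (302.2,221.6), the thin bar's outer corner at (254,254) and the plate's top corners at (267,255) and (246,278). Top view: ball (310,204), corner (260,180). The small poise is still parked. I look at the pan end as well, so the beam's slope can be measured over its full length.

```bash
python3 - <<'E'
import cv2,numpy as np
s=cv2.imread("pics/s4.png")[140:240,300:400];t=cv2.imread("pics/t4.png")[140:240,380:520]
f=lambda a:cv2.resize(a,None,fx=3.3,fy=3.3,interpolation=cv2.INTER_CUBIC)
cv2.imwrite("pics/pan4.png",np.hstack([f(s),f(t)]))
from h import *
for n,o in {"ball":((302.2,221.6),(310,204)),"corner":((253.9,254.4),(260,180)),"plateN":((267.2,254.8),(229,221.6)),"plateF":((245.7,278.3),(196,226.4))}.items():
    print(n,*tri(dict(side=np.array(o[0]),top=np.array(o[1]))))
E
```

```text
ball [0.57833146 0.14186948 0.2177108 ] 0.3479713624489591
corner [0.62146307 0.23308584 0.17217796] 0.42805171493151306
plateN [0.54584058 0.26550655 0.25971079] 0.6123097300668405
plateF [0.53832805 0.31817096 0.25813526] 0.24418244772869002
```

View pics/pan4.png

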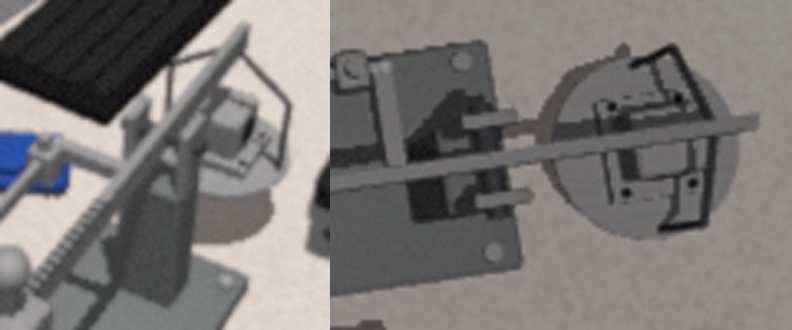

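```bash
python3 - <<'E'
from h import *
X={}
for n,o in {"panend":((373.3,148),(509,176.7)),"barend":((276.5,264.2),(259,213)),"thin_pan":((300+66/3.3,140+147/3.3),(380+51/3.3,140+62/3.3)),"corner":((253.5,254),(259.6,179.6)),"ball":((301.8,221.2),(309.6,203.6)),"plateN":((266.8,254.4),(228.6,221.2)),"plateF":((245.3,277.9),(195.6,226))}.items():
    X[n],r=tri(dict(side=np.array(o[0]),top=np.array(o[1])));print(n,X[n].round(4),r.round(2))
d=X["barend"]-X["panend"];L=np.linalg.norm(d[:2]);print(L,"tip from slope mm",362*d[2]/L)
for q in(0,.002,.004):
    z=X["ball"][2]+q; s=(X["ball"][:2]-G)@D+.362; print(q,s,362*(z-.22)/s)
E
```

```text
panend [ 0.6363 -0.2028  0.1752] 0.59
barend [0.5628 0.2308 0.188 ] 0.19
thin_pan [ 0.6624 -0.0087  0.1662] 2.58
corner [0.622  0.2336 0.1734] 0.47
ball [0.5789 0.1425 0.2189] 0.38
plateN [0.5464 0.2659 0.2607] 0.66
plateF [0.5389 0.3185 0.259 ] 0.19
0.43979642301859884 tip from slope mm 10.4698670156363
0 0.20940730626438073 -1.8721464004059591
0.002 0.20940730626438073 1.5852305790101116
0.004 0.20940730626438073 5.042607558426182
```

The estimates disagree: the ball height gives about −2 to +5 mm, and the beam-end points give +10 mm. Image lines of the bar edges are sharper, so I'll intersect their view planes and use the level base-plate edges as reference.

```bash
cat > lines.py <<'E'
from h import *
import sys
k=sys.argv[1]
N={}
for n in P:
    g=cv2.imread(f"pics/{'s' if n=='side' else 't'}{k}.png",0)
    p=P[n];f=200/np.tan(np.radians(p["fovy"])/2);Rc=np.array(p["world_to_cam"])[:3,:3]
    seg=cv2.createLineSegmentDetector(cv2.LSD_REFINE_ADV).detect(g)[0][:,0]
    N[n]=[]
    for a in seg:
        l=np.hypot(a[2]-a[0],a[3]-a[1])
        r=[Rc.T@np.array([(u-p["cx"])/f,(v-p["cy"])/f,1]) for u,v in(a[:2],a[2:])]
        m=np.cross(*r);m/=np.linalg.norm(m)
        if l>28 and abs(m@[-.167,.986,0])<.12: N[n].append((m,a,l))
# keep beam-parallel lines in the scale's area
for n,(x0,x1,y0,y1) in dict(side=(215,390,140,370),top=(215,515,145,255)).items():
    N[n]=[e for e in N[n] if x0<e[1][[0,2]].min() and e[1][[0,2]].max()<x1 and y0<e[1][[1,3]].min() and e[1][[1,3]].max()<y1]
H=np.array([-.167,.986,0])/np.hypot(.167,.986)
for n in P:
    for m,a,l in N[n]:
        # tilt (side) or yaw (top) which puts the beam direction in this view plane
        if n=="side": q=np.degrees(np.arctan2(-m@H,m[2])); q=(q+90)%180-90; t=f"tilt {q:.2f} tip {362*np.sin(np.radians(q)):.1f}"
        else:
            S=np.array([-H[1],H[0],0]); q=np.degrees(np.arctan(-(m@H)/(m@S))); t=f"yaw {q:.2f}"
        print(n,a.round(1),round(l),t)
E
python3 lines.py 4; echo START; python3 - <<'E'
import shutil;shutil.copy("pics/side0.png","pics/s0.png");shutil.copy("pics/top0.png","pics/t0.png")
E
python3 lines.py 0 | grep side
```

```text
side [306.5 199.  263.7 249. ] 66 tilt -1.16 tip -7.3
side [216.2 336.1 248.9 296.5] 51 tilt 0.56 tip 3.6
side [308.4 226.1 331.7 196.8] 37 tilt -1.01 tip -6.4
side [279.8 221.  258.5 244.8] 32 tilt -0.11 tip -0.7
side [282.1 219.6 311.3 190. ] 42 tilt 4.39 tip 27.7
side [295.6 254.2 270.6 283.1] 38 tilt 4.91 tip 31.0
side [353.  173.4 372.7 147.2] 33 tilt -3.23 tip -20.4
side [258.2 249.4 282.9 221.7] 37 tilt 0.35 tip 2.2
side [336.5 226.3 306.8 266.5] 50 tilt -0.15 tip -1.0
side [302.1 264.8 328.8 230.1] 44 tilt 1.29 tip 8.2
side [296.6 280.1 273.8 310.2] 38 tilt 1.66 tip 10.5
top [220.8 181.5 378.3 158.1] 159 yaw -0.04
top [378.2 197.1 432.1 189.7] 54 yaw -0.65
top [390.5 156.2 424.5 151.3] 34 yaw -0.39
top [351.8 239.7 386.9 238.2] 35 yaw -5.89
top [495.4 175.6 444.2 183. ] 52 yaw -0.30
top [436.8 221.2 230.6 251.6] 208 yaw -0.03
top [264.4 180.5 380.6 163.1] 118 yaw -0.03
top [380.6 160.4 259.4 178.4] 123 yaw -0.06
top [396.7 189.1 359.2 193.2] 38 yaw -2.15
top [332.9 191.9 391.9 183. ] 60 yaw 0.12
top [473.1 182.8 502.  178.7] 29 yaw -0.45
top [297.8 201.6 266.4 208.2] 32 yaw 3.36
START
side [302.4 198.7 280.9 218.5] 29 tilt 7.95 tip 50.1
side [276.7 250.5 318.7 206.3] 61 tilt 6.16 tip 38.9
side [217.7 334.2 248.8 296.4] 49 tilt 0.43 tip 2.7
side [245.3 277.8 265.8 254.5] 31 tilt 1.40 tip 8.8
side [313.9 255.  278.3 299.7] 57 tilt 4.02 tip 25.4
side [279.8 290.  309.8 252.5] 48 tilt 2.95 tip 18.6
side [308.8 227.5 279.2 260.6] 44 tilt 4.94 tip 31.2
side [285.3 360.4 368.1 231.9] 153 tilt -0.52 tip -3.3
```

```bash
cat > edge.py <<'E'
from h import *
from scipy.ndimage import map_coordinates, gaussian_filter
print({k:v for k,v in P["side"].items() if k!="world_to_cam"})
g=np.mean([cams.get_image("side").astype(float).mean(2) for _ in range(6)],0);np.save("pics/avg.npy",g)
cv2.imwrite("pics/avg.png",g)
gx,gy=gaussian_filter(g,.8,order=(0,1)),gaussian_filter(g,.8,order=(1,0))
p=P["side"];f=200/np.tan(np.radians(p["fovy"])/2);Rc=np.array(p["world_to_cam"])[:3,:3]
H=np.array([-.167,.986,0])/np.hypot(.167,.986)
def fit(A,B,w=4):
    A,B=map(np.array,(A,B));n=np.array([-(B-A)[1],(B-A)[0]])/np.linalg.norm(B-A);t=np.linspace(0,1,150)[:,None]
    res=[]
    for a in np.arange(-w,w+.1,.2):
        for b in np.arange(-w,w+.1,.2):
            q=A+a*n+t*(B-A+(b-a)*n)
            v=map_coordinates(gx,q.T[::-1],order=1)*n[0]+map_coordinates(gy,q.T[::-1],order=1)*n[1]
            res.append((np.abs(np.clip(v,-8,8)).mean(),a,b))
    res.sort(reverse=True);out=[]
    for sc,a,b in res:
        if all(abs(a-o[1])+abs(b-o[2])>2 for o in out): out.append((sc,a,b))
        if len(out)==3:break
    for sc,a,b in out:
        m=np.cross(*[Rc.T@np.array([(u-p["cx"])/f,(v-p["cy"])/f,1]) for u,v in(A+a*n,B+b*n)])
        q=np.degrees(np.arctan2(-m@H,m[2]));q=(q+90)%180-90
        print("  score %.2f"%sc,(A+a*n).round(1),(B+b*n).round(1),"tilt %.2f tip %.1f"%(q,362*np.sin(np.radians(q))))
for nm,A,B in(("thin",(310,191),(259,249)),("main pan half",(310.5,225.5),(372.7,148)),("main lower",(325,236),(374,160)),("base left",(220,332),(248,297)),("base right",(285.3,360.4),(368.1,231.9)),("plate top",(245.3,277.8),(266.8,254.4))):
    print(nm);fit(A,B)
print("knob",find("poise_knob","side"),ctrl.get_state()["time"])
E
python3 edge.py
```

```text
{'fovy': 52.774658174362884, 'cx': 315.83229055908487, 'cy': 193.85793517559287}
thin
  score 8.00 [309.7 190.7] [258.2 248.3] tilt 0.14 tip 0.9
  score 8.00 [310. 191.] [259.5 249.4] tilt -1.17 tip -7.4
  score 8.00 [310.8 191.7] [258.7 248.7] tilt 1.29 tip 8.2
main pan half
  score 8.00 [312.1 226.8] [373.6 148.8] tilt -0.83 tip -5.3
  score 8.00 [311.3 226.1] [372.9 148.1] tilt -1.04 tip -6.6
  score 7.99 [310.5 225.5] [373.6 148.8] tilt 0.89 tip 5.6
main lower
  score 5.21 [324.  235.3] [370.6 157.8] tilt -14.32 tip -89.5
  score 5.12 [324.8 235.9] [372.5 159. ] tilt -12.09 tip -75.8
  score 4.98 [328.4 238.2] [371.8 158.6] tilt -20.26 tip -125.3
base left
  score 8.00 [221.1 332.9] [247.2 296.4] tilt -8.62 tip -54.3
  score 8.00 [220.8 332.6] [249.1 297.9] tilt -0.01 tip -0.0
  score 8.00 [220.3 332.2] [248. 297.] tilt -2.55 tip -16.1
base right
  score 8.00 [288.7 362.6] [371.5 234.1] tilt 0.75 tip 4.8
  score 8.00 [288.7 362.6] [369.8 233. ] tilt -1.95 tip -12.3
  score 8.00 [287.8 362. ] [370.6 233.5] tilt 0.42 tip 2.7
plate top
  score 8.00 [247.4 279.7] [266.8 254.4] tilt -6.01 tip -37.9
  score 8.00 [246.9 279.3] [265.8 253.5] tilt -9.24 tip -58.1
  score 8.00 [246.2 278.6] [266.5 254.1] tilt -1.80 tip -11.4
knob [(0.78, 303.6, 221.8)] 9.7[ WARN:0@8.210] global loadsave.cpp:1063 imwrite_ Unsupported depth image for selected encoder is fallbacked to CV_8U.
```

```bash
sed -i 's/-8,8/-60,60/; s/^g=np.mean.*/g=np.load("pics\/avg.npy")/; s/^cv2.imwrite.*//; s/np.abs(np.clip(v,-60,60)).mean()/np.sqrt(np.abs(np.clip(v,-60,60))).mean()/; s/^print("knob.*//' edge.py && sed -i 's/("main lower"[^)]*)[^)]*)),/("main all",(276,263.5),(372.7,148)),/' edge.py && python3 edge.py
```

```text
{'fovy': 52.774658174362884, 'cx': 315.83229055908487, 'cy': 193.85793517559287}
thin
  score 6.13 [311.8 192.6] [261.6 251.2] tilt -1.19 tip -7.5
  score 5.90 [312.7 193.4] [261.  250.7] tilt 1.34 tip 8.4
  score 5.56 [310.8 191.7] [262.  251.6] tilt -3.89 tip -24.6
main pan half
  score 4.66 [311.4 226.3] [373.8 148.9] tilt 0.08 tip 0.5
  score 4.46 [310.7 225.6] [374.6 149.5] tilt 1.96 tip 12.4
  score 4.41 [308.5 223.9] [371.8 147.2] tilt 0.54 tip 3.4
main all
  score 4.48 [279.1 266.1] [373.8 148.9] tilt 0.21 tip 1.3
  score 4.18 [278.3 265.4] [374.5 149.5] tilt 1.52 tip 9.6
  score 3.98 [276.  263.5] [371.8 147.2] tilt 0.43 tip 2.7
base left
  score 5.69 [219.8 331.9] [248.3 297.2] tilt 0.34 tip 2.1
  score 5.32 [219.1 331.3] [249.1 297.9] tilt 5.84 tip 36.8
  score 5.31 [220.6 332.5] [247.5 296.6] tilt -5.57 tip -35.1
base right
  score 6.69 [288.  362.1] [370.8 233.6] tilt 0.49 tip 3.1
  score 6.18 [288.7 362.6] [369.8 233. ] tilt -1.95 tip -12.3
  score 6.05 [287.  361.5] [371.5 234.1] tilt 2.69 tip 17.0
plate top
  score 5.49 [246.3 278.7] [266.9 254.5] tilt -0.32 tip -2.0
  score 5.15 [245.6 278.1] [267.7 255.2] tilt 6.26 tip 39.5
  score 5.12 [247.1 279.4] [266.2 253.9] tilt -7.63 tip -48.1
```

```bash
sed -i 's/^for nm,A,B in.*/for nm,A,B in(("thin up a",(307.5,189.5),(257.5,246)),("thin low",(311.8,192.6),(261.6,251.2)),("main upper",(276,263.5),(372,147.4)),("main up2",(279.1,266.1),(373.8,148.9)),("main right",(283,268.5),(376,151.5))):/; s/fit(A,B)$/fit(A,B,2)/; s/,\.2)/,.1)/g' edge.py && python3 edge.py
python3 - <<'E'
import cv2,numpy as np
g=np.load("pics/avg.npy")[140:275,250:385]
cv2.imwrite("pics/avgc.png",cv2.resize(g.astype(np.uint8),(600,600),interpolation=cv2.INTER_CUBIC))
E
```

```text
{'fovy': 52.774658174362884, 'cx': 315.83229055908487, 'cy': 193.85793517559287}
thin up a
  score 4.80 [308.1 190. ] [257.6 246.1] tilt 0.12 tip 0.8
  score 4.39 [308.8 190.7] [256.9 245.5] tilt 2.53 tip 16.0
  score 4.39 [307.2 189.2] [258.2 246.7] tilt -2.45 tip -15.5
thin low
  score 6.13 [311.9 192.7] [261.6 251.2] tilt -1.05 tip -6.6
  score 5.87 [312.7 193.4] [260.9 250.6] tilt 1.45 tip 9.2
  score 5.84 [311.1 192. ] [262.4 251.9] tilt -3.67 tip -23.2
main upper
  score 3.98 [276.1 263.6] [371.8 147.2] tilt 0.36 tip 2.3
  score 3.85 [275.3 262.9] [372.5 147.8] tilt 1.65 tip 10.4
  score 3.77 [276.8 264.1] [370.9 146.5] tilt -0.99 tip -6.2
main up2
  score 4.49 [279.3 266.2] [373.7 148.8] tilt 0.01 tip 0.0
  score 4.26 [278.5 265.6] [374.5 149.5] tilt 1.33 tip 8.4
  score 4.19 [280.  266.8] [372.9 148.1] tilt -1.39 tip -8.8
main right
  score 3.38 [283.9 269.2] [375.9 151.4] tilt -0.56 tip -3.5
  score 3.20 [282.9 268.4] [376.5 151.9] tilt 0.77 tip 4.9
  score 3.00 [284.6 269.7] [375.  150.7] tilt -2.05 tip -12.9
```

View pics/avgc.png

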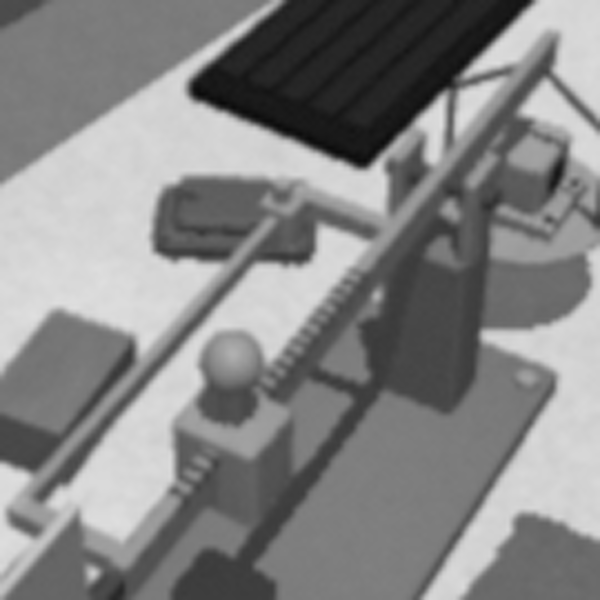

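The averaged side picture shows the small poise still against its pan-end stop, near (313,184), and the gripper well clear. The bar edges put the tip between −4 and +2 mm, and the ball height puts it between −2 and +5 mm, so I leave the poise where it is and hand in.

```bash
python3 -c "
from bench import order
print(order.sign_off())"
```

```text
the job is handed in; nothing more can be done
None
```

I pushed the large poise about 87 mm outwards with the jaws loosely around its ball, let go, backed the arm away and handed the job in at about 10 s. The pointer is probably inside the dark band, but I couldn't confirm it directly. The side camera never saw the pointer tip because the gauge plate hides it, so I inferred the height from the beam.

| Check after release | Estimated pointer height from the mark |
|---|---|
| Ball height, both cameras, allowing 0–4 mm for the low reading of the plate top | −2 to +5 mm |
| Main bar edges in the side view | −3.5 to +2.3 mm (about 2–3 mm lower after correcting to the level base plate) |
| Upper edge of the thin bar | about +1 mm |
| Lower edge of the thin bar | about −7 mm |
| Rough slope between hand-picked beam ends | about +10 mm |

- **Disagreement:** the last estimate falls outside the ±8 mm band. The lower thin-bar edge would also fall outside if corrected to the base plate. I gave both little weight because the first rests on hand-picked points and the second on a short edge against background clutter. The rest centre near 0, with an uncertainty of a few mm.
- **Small poise:** in the last picture it still stood at its zero stop.
- **Robot:** it was touching nothing, and the wrist force readings stayed at a few newtons throughout.

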